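# Pour burnishing balls from scoops into the drawer jar

### The job

Pull the cabinet's drawer right out to its stop, then empty the steel balls, one or two in each scoop, into the jar in it: rest the scoop's lip just inside the jar's mouth before you tilt, tilt slowly until all its balls have run in, and level it again before lifting it away. Stand the three emptied scoops upright and centred well within the cork mat, and once all balls are in the jar push the drawer fully shut. Never tilt a scoop anywhere else, spill no ball, and leave the hammer where it lies.

Things in the scene. Friction and masses are not known exactly. Their poses are not given: they have to be found in the camera images.
- drawer (a joint): the cabinet's only drawer: 0 = shut, 0.130 m = out at its stop. It slides out along the cabinet's own -x (towards the robot) with about 2 N of friction and stays where it is left. It starts up to 30 mm open.
- cabinet_front (a point): middle of the top front edge of the small fixed wooden bench cabinet (240 deep, 170 wide, 125 high), with the cabinet's axes: x into the cabinet, y to its left seen from the robot, z up. Level; only its yaw varies.
- knob (a point): centre of the drawer's brass knob, a cylinder 26 in diameter and 20 long lying along the cabinet's x, 88 above the bench, 30 out from the drawer's front panel. The panel is 12 thick, reaches 116 above the bench, its inner face 60 in front of the jar's axis.
- jar_mouth (a point): centre of the mouth, in the plane of the rim, of the green glass jar fixed upright in the drawer and moving with it: 94 above the bench, mouth 40 inner and 47 outer diameter, neck 12 high, below it the jar widens to 80. With the drawer shut the mouth is under the cabinet's top; with it out, the cabinet's face is 70 behind the jar's axis.
- jar_floor (a point): centre of the jar's inner floor, 73 below the rim; inner radius 36. The drawer's side walls, 68 to either side of the jar's axis (cabinet's y), reach only 52 above the bench, so a scoop comes in from the side, along the cabinet's y.
- mat: fixed cork mat, 200 (x) x 250 (y) x 4 thick; origin at the centre of its underside on the bench.
- scoop0: pouring scoop 0 (all alike): copper trough, spout at its +x end, upright wooden post at the other. Origin on its underside; 128 long (x -61 to +67), 60 wide over its two cross feet (x -40 and +16, 6 high), trough 27 wide, walls to 36 high; about 130 g. The floor inside rises 9 degrees to the spout, so balls lie at the post's end and run out only when the spout is tipped down well past 9 degrees.
- scoop0_lip (a point): middle of the lower edge of the lip of scoop 0: 66 ahead (x) of and 10 above the scoop's origin. The spout before it is level, 31 long, 23 wide outside and 19 inside; its underside is 16 above the scoop's underside and the lip turns down 6 below that.
- scoop0_post (a point): place to grip the post of scoop 0: on its axis, 62 above the scoop's underside. The post is square, 16 x 16, sides along the scoop's x and y, centred 53 behind (-x) the origin, top at 86, clear of the trough's walls above 36.
- scoop1: pouring scoop 1 (all alike): copper trough, spout at its +x end, upright wooden post at the other. Origin on its underside; 128 long (x -61 to +67), 60 wide over its two cross feet (x -40 and +16, 6 high), trough 27 wide, walls to 36 high; about 130 g. The floor inside rises 9 degrees to the spout, so balls lie at the post's end and run out only when the spout is tipped down well past 9 degrees.
- scoop1_lip (a point): middle of the lower edge of the lip of scoop 1: 66 ahead (x) of and 10 above the scoop's origin. The spout before it is level, 31 long, 23 wide outside and 19 inside; its underside is 16 above the scoop's underside and the lip turns down 6 below that.
- scoop1_post (a point): place to grip the post of scoop 1: on its axis, 62 above the scoop's underside. The post is square, 16 x 16, sides along the scoop's x and y, centred 53 behind (-x) the origin, top at 86, clear of the trough's walls above 36.
- scoop2: pouring scoop 2 (all alike): copper trough, spout at its +x end, upright wooden post at the other. Origin on its underside; 128 long (x -61 to +67), 60 wide over its two cross feet (x -40 and +16, 6 high), trough 27 wide, walls to 36 high; about 130 g. The floor inside rises 9 degrees to the spout, so balls lie at the post's end and run out only when the spout is tipped down well past 9 degrees.
- scoop2_lip (a point): middle of the lower edge of the lip of scoop 2: 66 ahead (x) of and 10 above the scoop's origin. The spout before it is level, 31 long, 23 wide outside and 19 inside; its underside is 16 above the scoop's underside and the lip turns down 6 below that.
- scoop2_post (a point): place to grip the post of scoop 2: on its axis, 62 above the scoop's underside. The post is square, 16 x 16, sides along the scoop's x and y, centred 53 behind (-x) the origin, top at 86, clear of the trough's walls above 36.
- ball0a_center (a point): centre of a steel burnishing ball, 14 in diameter, 11 g, that starts in scoop 0; always there.
- ball0b_center (a point): centre of a steel burnishing ball, 14 in diameter, 11 g, that starts in scoop 0; may be absent.
- ball1a_center (a point): centre of a steel burnishing ball, 14 in diameter, 11 g, that starts in scoop 1; always there.
- ball1b_center (a point): centre of a steel burnishing ball, 14 in diameter, 11 g, that starts in scoop 1; may be absent.
- ball2a_center (a point): centre of a steel burnishing ball, 14 in diameter, 11 g, that starts in scoop 2; always there.
- ball2b_center (a point): centre of a steel burnishing ball, 14 in diameter, 11 g, that starts in scoop 2; may be absent.
- hammer: bystander: small hammer, 190 long, lying between robot and drawer.
Things that resemble listed ones, but are neither listed nor needed, are in the scene too. What is shaped like the scoop2 but black is not meant. Leave any green look-alike of the scoop1 alone.

How it is judged (in metres and radians):
On the way, in this order (a step that is already met when the one before it is completed fails the run):
1. the drawer is out at its stop (value of joint drawer above 0.123 m), for 0.2 s.
2. all balls are in the jar, the drawer still out (horizontal distance between each of ball0a_center, ball0b_center, ball1a_center, ball1b_center, ball2a_center, ball2b_center and jar_floor below 0.038 m and z of ball0a_center in the frame of jar_floor between 0 and 0.06 m and z of ball0b_center in the frame of jar_floor between 0 and 0.06 m and z of ball1a_center in the frame of jar_floor between 0 and 0.06 m and z of ball1b_center in the frame of jar_floor between 0 and 0.06 m and z of ball2a_center in the frame of jar_floor between 0 and 0.06 m and z of ball2b_center in the frame of jar_floor between 0 and 0.06 m and value of joint drawer above 0.1 m), for 0.2 s.
3. the drawer is shut (value of joint drawer below 0.006 m), for 0.2 s.
At the end, for the whole second after the job is handed in: All balls lie in the jar (below its neck), the drawer is shut to within 6 mm, and all three scoops stand upright (within 0.1 rad) and still on the cork mat, their origins within the mat's outline and their undersides on it (horizontal distance between each of ball0a_center, ball0b_center, ball1a_center, ball1b_center, ball2a_center, ball2b_center and jar_floor below 0.038 m and z of ball0a_center in the frame of jar_floor between 0 and 0.06 m and z of ball0b_center in the frame of jar_floor between 0 and 0.06 m and z of ball1a_center in the frame of jar_floor between 0 and 0.06 m and z of ball1b_center in the frame of jar_floor between 0 and 0.06 m and z of ball2a_center in the frame of jar_floor between 0 and 0.06 m and z of ball2b_center in the frame of jar_floor between 0 and 0.06 m and x of scoop0 in the frame of mat between -0.1 and 0.1 m and y of scoop0 in the frame of mat between -0.125 and 0.125 m and z of each of scoop0, scoop1, scoop2 in the frame of mat below 0.009 m and angle between each of scoop0, scoop1, scoop2's own z axis and vertical below 0.1 rad and linear speed of each of scoop0, scoop1, scoop2 below 0.03 m/s and x of scoop1 in the frame of mat between -0.1 and 0.1 m and y of scoop1 in the frame of mat between -0.125 and 0.125 m and x of scoop2 in the frame of mat between -0.1 and 0.1 m and y of scoop2 in the frame of mat between -0.125 and 0.125 m and value of joint drawer below 0.006 m); the robot touches nothing.
It fails at once if scoop 0 tilted more than about 23 degrees without its lip inside the jar's mouth (angle between scoop0's own z axis and vertical above 0.4 rad and (horizontal distance between scoop0_lip and jar_mouth above 0.021 m or z of scoop0_lip in the frame of jar_mouth above 0.003 m)).
It fails at once if scoop 1 tilted more than about 23 degrees without its lip inside the jar's mouth (angle between scoop1's own z axis and vertical above 0.4 rad and (horizontal distance between scoop1_lip and jar_mouth above 0.021 m or z of scoop1_lip in the frame of jar_mouth above 0.003 m)).
It fails at once if scoop 2 tilted more than about 23 degrees without its lip inside the jar's mouth (angle between scoop2's own z axis and vertical above 0.4 rad and (horizontal distance between scoop2_lip and jar_mouth above 0.021 m or z of scoop2_lip in the frame of jar_mouth above 0.003 m)).
It fails at once if the hammer disturbed (moved more than 5 cm) (distance of hammer from where it was at the start of the episode above 0.05 m).
Of ball0b, ball1b, ball2b only 1 to 3 are there at a start; the rules pass over those that are not, and their reading is None.
At some moment in a run one of scoop0, scoop1, scoop2 may be knocked a few centimetres aside while the robot is not near it.
It also fails if it takes over 210 s, if anything falls off the work surface, if the arm or the gripper's body presses on something with over 40 N, if the wrist force passes 120 N, or if a joint passes its speed limit or range.

### The arm

A 6-joint arm with a two-finger parallel gripper is mounted at the origin on the work surface. World frame = base frame: x ahead of the robot, y to its left, z up, the work surface at z = 0. Lengths are in mm, angles in rad, forces in N, time in s.
With the tool pointing down it reaches from about 375 to 900 mm from the base axis. Payload 3.1 kg.
Tool frame: the origin (TCP) lies at the very end of the fingers, on their centre line; the grasp point (between the pads) lies 19 mm behind it; z points along the fingers, y is the line along which they close (so a half turn about z gives the same grasp; the last joint's range is limited). The gripper opens to 85 mm and grips with 20 to 120 N. Pads are 22 mm wide; open, the fingers measure 114 mm over their backs; the gripper's body (76 mm by 85 mm) begins 54 mm behind the grasp point. The pads swing forward as they close: fully open they stand 13 mm farther back than shut.
Start: joints at [-0.178, 0.527, 1.433, -0, 1.181, -0.178], TCP at [624.977, 0.034, 199.11] pointing down, gripper open.
Joint ranges: [-3.08, 3.08], [-0.75, 2.2], [0.22, 2.44], [-1.43, 4.57], [0, 2.65], [-2.85, 2.85]. Speed limits (rad/s): [2.79, 2.79, 3.14, 3.14, 3.14, 3.14].

### API

Orientations are given as [roll, pitch, yaw] about the fixed x, y, z axes, in that order (R = Rz(yaw) Ry(pitch) Rx(roll)).
In Python, from station import observe, snapshot, workorder gives the robot as it stands. The module is installed in compiled form; this text tells all that it offers.
- The arm moves only by the shell command python3 -m pendant 'ROWS' [FORCE]. ROWS is JSON, a list of rows, each a list of 7 numbers: the turn, a rotation vector about the tool's x, y, z in rad, then the shift along the tool's x, y, z in m, then the finger opening in m, from 0 to 0.0854. A call has 1 to 20 rows; each row is the pose to reach, as a shift and turn from the pose commanded when the call began, along the tool's axes at that moment; what a row does not reach only later rows make up. A row lasts 1/8 s, in which the tool goes at most 62.5 mm and 10.7 degrees, less where a joint would pass 70% of its speed; a pose out of reach is approached as far as the arm can. A call with a gripper value outside its range is refused whole. The fingers move at their own pace and stop on an object; FORCE is the grip in N (left out, the last holds). Time passes only in rows, so rows that repeat a pose let the fingers close. It gives the time, the measured TCP pose, the force, the opening and the grip force at its end, in the units of the state.
- observe(): the state, without advancing time (a new reading comes with each control period).
- snapshot(name): name is "scene" or "side" or "wrist"; returns a dict with "frame" (400x640x3 uint8, blue, green, red), "z_map" (400x640 float32, mm along the optical axis (not along the pixel's ray), 0 where there is no reading), "mtx" (3x3 intrinsics, pixels), "R" (3x3) and "t" (3): a world point X has camera coordinates R X + t; the wrist camera has in their place "tool_from_camera" (4x4, takes a point from camera to tool coordinates, whose origin is the TCP and whose axes are the flange's). Camera axes: x right, y down, z forward; pixel columns grow to the right and rows downward; lengths in mm; the calibration is good to about 2 mm. A picture is of the moment at which its call begins: read the wrist's pose just before it.
- workorder.sign_off(): hands the job in; it is judged then, once.
The state is a dict: "time": time; "joints": joint angles; "joint_velocities": joint speeds; "tau": joint torques, N m; "eef_pos": TCP position; "ee_rot": TCP orientation; "wrist_force": force on the tool from outside, world axes, zero at the start; "ft_torque": the same for the moment, N m; "opening": finger opening in mm; "finger_force": force on a finger pad.
Only numpy, scipy, OpenCV 4.12 (cv2) and the standard library are available. Lean on these libraries where they do the work, as an engineer would, in place of code of your own. Each camera call takes 0.05 s, during which the arm holds its last target. There are 200 camera calls.

## Working session

There is one attempt and no reset: what is moved stays moved. The work goes in short steps, Python scripts to look and compute and a shell command to move; the robot and the scene stay as the last step left them, time stands still between calls to the robot, and variables do not carry over. Pictures are saved under pics/ and viewed, at most 14 in all, crops included, and the job is handed in when it is done.

```bash
mkdir -p pics; cat > h.py <<'E'
import numpy as np, cv2
from scipy.spatial.transform import Rotation as Ro
from station import observe, snapshot, workorder
def tool():
    s=observe(); return Ro.from_euler('xyz',s['ee_rot']).as_matrix(), np.array(s['eef_pos']), s
def cloud(name):
    R,p,_=tool() if name=='wrist' else (0,0,0)
    c=snapshot(name); z=c['z_map'].astype(float); K=c['mtx']
    v,u=np.mgrid[:z.shape[0],:z.shape[1]]
    P=np.stack([(u-K[0,2])/K[0,0]*z,(v-K[1,2])/K[1,1]*z,z],-1)
    if name=='wrist':
        T=c['tool_from_camera']; P=(P@T[:3,:3].T+T[:3,3])@R.T+p
    else: P=(P-c['t'])@c['R']
    P[z==0]=np.nan
    return c['frame'],P
def to(pos,rpy=None):
    """shift/turn in tool axes from current pose to target"""
    R,p,_=tool(); d=R.T@(np.array(pos)-p)/1000
    w=np.zeros(3)
    if rpy is not None: w=Ro.from_matrix(R.T@Ro.from_euler('xyz',rpy).as_matrix()).as_rotvec()
    return np.round(np.r_[w,d],4)
E
python3 - <<'E'
from h import *
for n in ('scene','side','wrist'):
    f,P=cloud(n); cv2.imwrite(f'pics/{n}0.png',f); np.save(f'{n}0.npy',P)
    c=snapshot(n)
    if n!='wrist': print(n,-c['R'].T@c['t'])
    else: print(c['tool_from_camera'])
s=observe();print(s['time'],s['eef_pos'],s['ee_rot'])
E
```

```text
scene [1202.42154405  320.24594943 1004.27234115]
side [ 415.61704624  890.90692963 1071.96143123]
[[-5.11110371e-04 -9.45356511e-01 -3.26038043e-01  8.38242857e+01]
 [ 9.99999824e-01 -3.84453355e-04 -4.52906652e-04 -3.68746184e-01]
 [ 3.02811832e-04 -3.26038217e-01  9.45356541e-01 -1.74889102e+02]
 [ 0.00000000e+00  0.00000000e+00  0.00000000e+00  1.00000000e+00]]
0.3 [6.24739557e+02 7.40946125e-02 1.98751844e+02] [-3.14086147e+00 -1.49216043e-04  1.57080153e+00]
```

View pics/scene0.png

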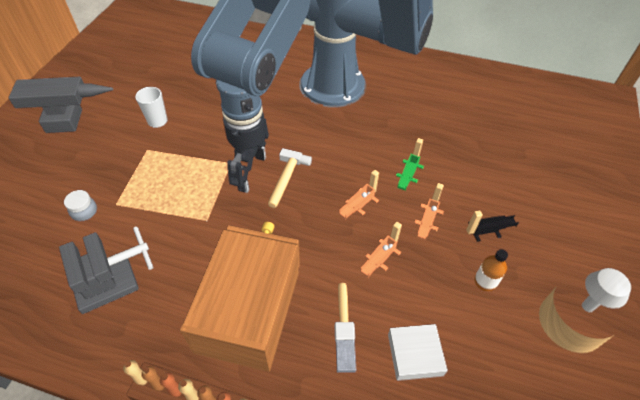

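View pics/side0.png

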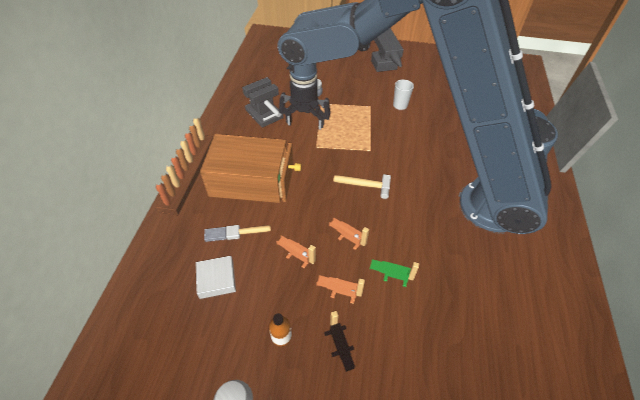

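The scene picture shows the cabinet at (240,300) with its knob at (268,228), three copper scoops at (360,200), (430,217) and (382,255), the mat at (175,185) and the hammer at (288,180). The side picture shows the same scoops at (345,233), (340,287) and (295,250). The green and black look-alikes stand apart from the copper ones.

```bash
cat > seg.py <<'E'
from h import *
def rect(P): return cv2.minAreaRect(P[:,:2].astype(np.float32))
def scoops(f,P,box=None):
    """copper trough clusters: origin estimate and yaw via trough axis and post"""
    hsv=cv2.cvtColor(f,cv2.COLOR_BGR2HSV)
    m=(hsv[...,0]<14)&(hsv[...,1]>110)&(hsv[...,2]>150)&(P[...,2]>5)&(P[...,2]<60)
    m=m.astype(np.uint8)
    n,l,st,_=cv2.connectedComponentsWithStats(m)
    out=[]
    for i in range(1,n):
        if st[i,4]>150:
            out.append((st[i,:5].tolist(),P[l==i]))
    return out
E
python3 - <<'E'
from seg import *
for n in ('scene','side'):
    f=cv2.imread(f'pics/{n}0.png');P=np.load(f'{n}0.npy')
    for s,Q in scoops(f,P):
        if np.nanmean(Q[:,1])<0: continue
        r=rect(Q); print(n,s,np.round(r[0]),np.round(r[1]),round(r[2],1),np.percentile(Q[:,2],[2,50,98]).round())
    hsv=cv2.cvtColor(f,cv2.COLOR_BGR2HSV)
    # cabinet top z~125
    m=(abs(P[...,2]-125)<5)&(P[...,0]>550)&(abs(P[...,1])<250)&(hsv[...,1]>80)
    k,l,st,_=cv2.connectedComponentsWithStats(m.astype(np.uint8)); i=1+st[1:,4].argmax()
    print('cab',cv2.boxPoints(rect(P[l==i])).round().tolist(),rect(P[l==i])[1:])
    # knob
    u,v,w,h=(258,218,20,20) if n=='scene' else (286,160,18,16)
    q=P[v:v+h,u:u+w].reshape(-1,3); c=hsv[v:v+h,u:u+w].reshape(-1,3)
    g=(c[:,0]>18)&(c[:,0]<32)&(c[:,1]>150)&(q[:,2]>70)&(q[:,2]<105)
    print('knob',g.sum(),np.nanmedian(q[g],0).round(),q[g].min(0).round(),q[g].max(0).round())
    m=(P[...,2]<9)&(P[...,2]>0)&(hsv[...,0]>10)&(hsv[...,0]<25)&(hsv[...,2]>190)&(P[...,1]<-50)
    k,l,st,_=cv2.connectedComponentsWithStats(m.astype(np.uint8)); i=1+st[1:,4].argmax()
    print('mat',rect(P[l==i]),st[i])
    # posts & hammer
    m=(P[...,2]>65)&(P[...,2]<95)&(P[...,1]>60)&(P[...,0]>300)&(P[...,0]<720)
    k,l,st,_=cv2.connectedComponentsWithStats(m.astype(np.uint8))
    for i in range(1,k):
        if 15<st[i,4]<600: print('post',st[i,:2],st[i,4],np.nanmean(P[l==i],0).round(),P[l==i][:,2].max().round(),hsv[l==i].mean(0).round())
E
```

```text
scene [339, 184, 37, 36, 510] [456. 200.] [ 57. 121.] 63.8 [ 6. 20. 37.]
scene [417, 198, 23, 42, 423] [459. 390.] [ 48. 116.] 80.3 [ 6. 17. 37.]
scene [360, 236, 39, 41, 572] [602. 290.] [ 59. 115.] 68.6 [ 6. 19. 37.]
scene [267, 255, 32, 115, 400] [802. 127.] [253.   4.] 5.1 [ 6. 34. 59.]
cab [[689.0, 119.0], [702.0, -52.0], [943.0, -33.0], [930.0, 138.0]] ((242.0552978515625, 171.39064025878906), 4.396540641784668)
knob 69 [654.  30.  95.] [636.  21.  85.] [663.  44. 102.]
mat ((536.1320190429688, -286.6037292480469), (204.24850463867188, 253.5090789794922), 6.289773464202881) [ 116  150  111   71 5113]
post [370 170] 63 [405. 228.  79.] 89.0 [ 19. 107. 217.]
post [434 183] 62 [398. 391.  79.] 88.0 [ 19. 111. 207.]
post [472 210] 76 [453. 492.  79.] 88.0 [ 19. 109. 211.]
post [392 221] 74 [546. 315.  79.] 89.0 [ 19. 108. 213.]
post [294 246] 41 [696. 118.  78.] 94.0 [ 13. 157. 192.]
post [481 255] 314 [591. 540.  83.] 95.0 [ 14. 179. 158.]
post [550 288] 288 [667. 707.  72.] 82.0 [ 17. 118. 147.]
post [582 300] 63 [628. 734.  87.] 95.0 [ 22.  20. 129.]
side [205, 185, 75, 17, 649]
[... 277 characters left out ...]
], [702.0, -51.0], [943.0, -33.0], [930.0, 142.0]] ((241.47877502441406, 175.49520874023438), 4.277103424072266)
knob 48 [648.  36.  93.] [636.  25.  83.] [674.  46. 104.]
mat ((533.90576171875, -287.1746826171875), (200.42906188964844, 256.18798828125), 6.147769451141357) [ 316  104   55   47 1930]
post [280 173] 44 [673. 102.  80.] 94.0 [ 13. 149. 142.]
post [268 183] 62 [704. 120.  80.] 94.0 [ 13. 155. 175.]
post [361 227] 47 [401. 232.  81.] 89.0 [ 18. 112. 225.]
post [308 245] 51 [542. 318.  80.] 91.0 [ 18. 111. 224.]
post [357 278] 51 [394. 396.  82.] 91.0 [ 19. 112. 224.]
post [330 311] 60 [448. 496.  81.] 89.0 [ 18. 113. 219.]
post [269 317] 230 [573. 556.  84.] 95.0 [ 14. 179. 167.]
```

```bash
python3 - <<'E'
from h import *
print(to([646,31.3,150],[np.pi,0,.076]), to([646,31.3,67],[np.pi,0,.076]))
P=np.load('side0.npy'); f=cv2.imread('pics/side0.png'); 
Q=P[172:200,330:395].reshape(-1,3); Q=Q[Q[:,2]>8]; print('hammer',cv2.boxPoints(cv2.minAreaRect(Q[:,:2].astype(np.float32))).round().tolist(),Q[:,2].max())
E
```

```text
[-7.0000e-04  4.0000e-04  1.4948e+00  3.1200e-02  2.1300e-02  4.8700e-02] [-7.0000e-04  4.0000e-04  1.4948e+00  3.1200e-02  2.1400e-02  1.3170e-01]
hammer [[330.0, 37.0], [347.0, -53.0], [534.0, -18.0], [517.0, 71.0]] 32.01316870103499
```

```bash
python3 -m pendant '[[0,0,0.18,0.004,0.003,0.006,0.085],[0,0,0.36,0.008,0.006,0.012,0.085],[0,0,0.54,0.012,0.008,0.018,0.085],[0,0,0.72,0.016,0.011,0.024,0.085],[0,0,0.9,0.02,0.014,0.03,0.085],[0,0,1.08,0.024,0.016,0.036,0.085],[0,0,1.26,0.028,0.019,0.042,0.085],[0,0,1.44,0.031,0.021,0.048,0.085],[0,0,1.495,0.031,0.021,0.049,0.085],[0,0,1.495,0.031,0.021,0.049,0.085]]' 40
python3 - <<'E'
from h import *
f,P=cloud('wrist'); cv2.imwrite('pics/w1.png',f)
hsv=cv2.cvtColor(f,cv2.COLOR_BGR2HSV)
m=(P[...,2]>75)&(P[...,2]<104)&(P[...,0]<680)&(P[...,0]>600)&(hsv[...,1]>120)&(abs(P[...,1]-31)<18)
q=P[m]; print(m.sum(),q.min(0),q.max(0),np.median(q,0)); print(to([646,31.3,67]))
E
```

```text
time: 1.55
eef_pos: [645.8, 31.1, 149.8]
ee_rot: [-3.142, 0.001, 0.077]
wrist_force: [-0.0, -0.4, 0.3]
opening: 84.8
finger_force: 0.0
1046 [635.67406982  17.61524114  80.92088431] [670.57477622  43.73939374 103.21537655] [651.63462268  31.46008388  96.64656296]
[ 0.      0.      0.      0.0001 -0.0003  0.083 ]
```

View pics/w1.png

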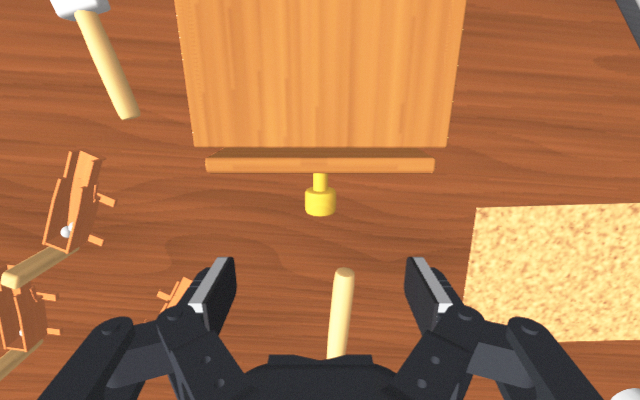

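The wrist view shows the knob at (320,200), centred between the fingers at (220,290) and (425,290), with the hammer's handle end at (343,275). I'll go down, grip it and pull.

```bash
python3 -m pendant '[[0,0,0,0,0,0.03,0.085],[0,0,0,0,0,0.06,0.085],[0,0,0,0,0,0.083,0.085],[0,0,0,0,0,0.083,0.02],[0,0,0,0,0,0.083,0.01],[0,0,0,0,0,0.083,0.01],[0,0,0,0,0,0.083,0.01],[0,0,0,-0.01,0,0.083,0.01],[0,0,0,-0.025,0,0.083,0.01],[0,0,0,-0.04,0,0.083,0.01],[0,0,0,-0.055,0,0.083,0.01],[0,0,0,-0.07,0,0.083,0.01],[0,0,0,-0.085,0,0.083,0.01],[0,0,0,-0.1,0,0.083,0.01],[0,0,0,-0.11,0,0.083,0.01],[0,0,0,-0.117,0,0.083,0.01],[0,0,0,-0.12,0,0.083,0.01],[0,0,0,-0.12,0,0.083,0.01]]' 50
```

```text
time: 3.85
eef_pos: [526.6, 21.9, 67.2]
ee_rot: [3.142, -0.0, 0.076]
wrist_force: [0.6, 0.9, -0.1]
opening: 9.9
finger_force: 0.0
```

```bash
python3 -m pendant '[[0,0,0,-0.002,0,0,0.01],[0,0,0,-0.004,0,0,0.01],[0,0,0,-0.006,0,0,0.01],[0,0,0,-0.006,0,0,0.01]]'
```

```text
time: 4.35
eef_pos: [520.1, 21.5, 67.1]
ee_rot: [-3.142, 0.0, 0.076]
wrist_force: [-1.0, 0.4, 0.5]
opening: 10.0
finger_force: 0.0
```

```bash
python3 - <<'E'
from h import *
f,P=cloud('wrist'); g,Q=cloud('side'); cv2.imwrite('pics/w2.png',np.hstack([cv2.resize(f,(400,250)),cv2.resize(g[100:225,150:350],(400,250))]))
E
```

```text
(no output)
```

View pics/w2.png

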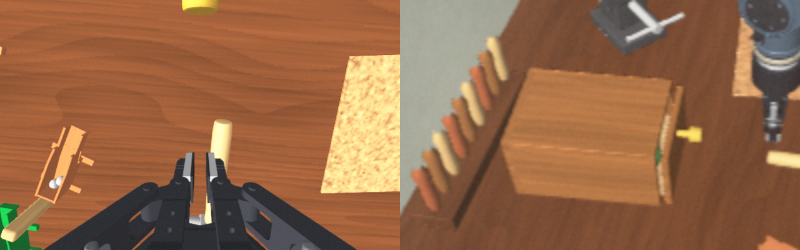

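The right half shows the drawer unmoved with its knob at (690,135). The left half shows the fingers, at (203,170), already away from the knob at (200,5), so the pull began before they had closed. I'll go back open, close, and check the grip before pulling.

```bash
python3 -m pendant '[[0,0,0,0,0,0,0.085],[0,0,0,0,0,0,0.085],[0,0,0,0,0,0,0.085],[0,0,0,0,0,0,0.085],[0,0,0,0,0,0,0.085],[0,0,0,0,0,0,0.085],[0,0,0,0.03,0,0,0.085],[0,0,0,0.06,0,0,0.085],[0,0,0,0.09,0,0,0.085],[0,0,0,0.115,0,0,0.085],[0,0,0,0.126,0,0,0.085],[0,0,0,0.126,0,0,0.01],[0,0,0,0.126,0,0,0.01],[0,0,0,0.126,0,0,0.01],[0,0,0,0.126,0,0,0.01],[0,0,0,0.126,0,0,0.01],[0,0,0,0.126,0,0,0.01],[0,0,0,0.126,0,0,0.01],[0,0,0,0.126,0,0,0.01]]' 50
```

```text
time: 6.82
eef_pos: [645.9, 30.9, 67.8]
ee_rot: [3.141, 0.0, 0.076]
wrist_force: [-1.8, -0.2, 4.9]
opening: 10.1
finger_force: 3.8
```

```bash
python3 - <<'E'
from h import *
f,P=cloud('wrist'); g,Q=cloud('side'); h,S=cloud('scene'); cv2.imwrite('pics/w3.png',np.hstack([cv2.resize(f[100:350,120:520],(400,250)),cv2.resize(g[140:190,260:340],(400,250))]))
hsv=cv2.cvtColor(f,cv2.COLOR_BGR2HSV); m=(hsv[...,0]>22)&(hsv[...,0]<32)&(hsv[...,1]>190)&(P[...,0]<690)
print(m.sum(),np.argwhere(m).mean(0),np.nanpercentile(P[m],[2,50,98],axis=0).round())
E
```

```text
0 [nan nan] [nan nan nan]<stdin>:4: RuntimeWarning: Mean of empty slice.
  ret = um.true_divide(
  return np.nanmean(a, axis, out=out, keepdims=keepdims)
```

View pics/w3.png

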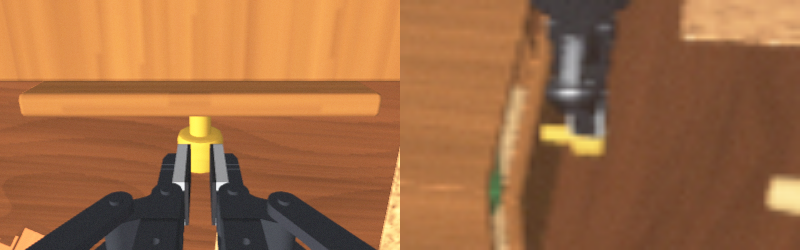

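```bash
python3 - <<'E'
from h import *
f,P=cloud('wrist')
for u,v in [(304,249),(304,260),(304,285),(335,249),(335,260),(320,222),(320,232),(320,238),(320,245),(320,255),(320,265),(308,236),(332,236)]: print(u,v,P[v,u].round(),f[v,u])
E
```

```text
304 249 [655.  39. 109.] [152 149 148]
304 260 [656.  39. 121.] [156 153 152]
304 285 [653.  38. 136.] [185 182 180]
335 249 [657.  24. 109.] [152 151 148]
335 260 [657.  24. 120.] [147 145 146]
320 222 [665.  32.  95.] [ 88 237 254]
320 232 [658.  32.  94.] [ 89 237 254]
320 238 [656.  31.  96.] [ 59 158 204]
320 245 [654.  31. 101.] [ 90 245 255]
320 255 [648.  31. 101.] [ 90 240 255]
320 265 [641.  30. 100.] [ 90 235 254]
308 236 [655.  38.  94.] [ 57 161 207]
332 236 [656.  25.  93.] [ 59 150 194]
```

```bash
python3 -m pendant '[[0,0,0,0,0,-0.02,0.01],[0,0,0,0,0,-0.04,0.01],[0,0,0,0,0,-0.06,0.01],[0,0,0,0,0,-0.06,0.01],[0,0,0,0,0,-0.06,0.01]]'
python3 - <<'E'
from h import *
f,P=cloud('wrist'); cv2.imwrite('pics/w4.png',f[150:400,120:520])
R,p,s=tool(); T=(P-p)@R
for v in range(225,330,8): print(v,[T[v,u].round().tolist() for u in (300,304,312,320,335)])
E
```

```text
time: 7.65
eef_pos: [645.3, 31.1, 126.2]
ee_rot: [-3.141, 0.001, 0.076]
wrist_force: [0.0, -0.0, 0.0]
opening: 9.9
finger_force: 0.0
225 [[-52.0, -22.0, 126.0], [-52.0, -17.0, 127.0], [-7.0, -6.0, 27.0], [-6.0, 0.0, 24.0], [-52.0, 17.0, 125.0]]
233 [[-60.0, -22.0, 124.0], [-62.0, -17.0, 126.0], [-61.0, -9.0, 126.0], [-62.0, 0.0, 127.0], [-62.0, 17.0, 127.0]]
241 [[-71.0, -22.0, 126.0], [-71.0, -18.0, 126.0], [-72.0, -9.0, 126.0], [-70.0, 0.0, 124.0], [-71.0, 17.0, 125.0]]
249 [[10.0, -10.0, -41.0], [11.0, -8.0, -42.0], [-81.0, -9.0, 126.0], [-82.0, 0.0, 126.0], [11.0, 8.0, -42.0]]
257 [[11.0, -9.0, -50.0], [12.0, -7.0, -51.0], [-92.0, -9.0, 126.0], [-92.0, 0.0, 126.0], [11.0, 8.0, -49.0]]
265 [[10.0, -9.0, -56.0], [10.0, -7.0, -56.0], [-102.0, -9.0, 126.0], [-103.0, 0.0, 127.0], [11.0, 7.0, -57.0]]
273 [[11.0, -8.0, -63.0], [11.0, -7.0, -64.0], [-113.0, -9.0, 125.0], [-113.0, 0.0, 127.0], [11.0, 7.0, -63.0]]
281 [[11.0, -8.0, -70.0], [11.0, -6.0, -70.0], [-124.0, -9.0, 126.0], [-124.0, 0.0, 126.0], [11.0, 7.0, -70.0]]
289 [[11.0, -8.0, -75.0], [7.0, -6.0, -70.0], [-135.0, -9.0, 125.0], [-136.0, 0.0, 128.0], [7.0, 7.0, -70.0]]
297 [[12.0, -7.0, -81.0], [3.0, -6.0, -70.0], [-145.0, -9.0, 124.0], [-147.0, 0.0, 126.0], [4.0, 7.0, -70.0]]
305 [[12.0, -7.0, -86.0], [-1.0, -6.0, -69.0], [-158.0, -9.0, 126.0], [-159.0, 0.0, 127.0], [-1.0, 7.0, -70.0]]
313 [[10.0, -7.0, -87.0], [-4.0, -6.0, -71.0], [-169.0, -10.0, 125.0], [-170.0, 0.0, 126.0], [-4.0, 7.0, -71.0]]
321 [[-1.0, -8.0, -79.0], [-9.0, -7.0, -71.0], [-182.0, -10.0, 126.0], [-182.0, 0.0, 126.0], [-9.0, 7.0, -70.0]]
329 [[-4.0, -8.0, -80.0], [-194.0, -20.0, 126.0], [-194.0, -10.0, 126.0], [-195.0, 0.0, 127.0], [-174.0, 18.0, 104.0]]
```

View pics/w4.png

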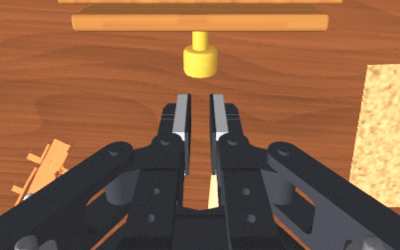

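The wrist depth shows the pads' ends at tool z ≈ -36 (crop pixels (183,97) and (215,97)), well short of the reported TCP. The fingers closed on top of the knob, which is at (200,62). The real grasp point is therefore about 55 mm behind the reported TCP, and I'll use that from here on.

```bash
python3 -m pendant '[[0,0,0,0,0,0,0.085],[0,0,0,0,0,0,0.085],[0,0,0,0,0,0,0.085],[0,0,0,0,0,0,0.085],[0,0,0,0,0,0,0.085],[0,0,0,0,0,0,0.085],[0,0,0,0,0,0,0.085],[0,0,0,0,0,0.03,0.085],[0,0,0,0,0,0.06,0.085],[0,0,0,0,0,0.085,0.085],[0,0,0,0,0,0.095,0.085],[0,0,0,0,0,0.095,0.01],[0,0,0,0,0,0.095,0.01],[0,0,0,0,0,0.095,0.01],[0,0,0,0,0,0.095,0.01],[0,0,0,0,0,0.095,0.01],[0,0,0,0,0,0.095,0.01],[0,0,0,0,0,0.095,0.01],[0,0,0,0,0,0.095,0.01],[0,0,0,0,0,0.095,0.01]]' 50
```

```text
time: 10.2
eef_pos: [646.8, 31.0, 33.4]
ee_rot: [3.141, -0.002, 0.076]
wrist_force: [-1.4, -0.3, 5.3]
opening: 24.8
finger_force: 49.0
```

Gripped at 25 mm. Now pull.

```bash
python3 -m pendant '[[0,0,0,-0.008,0,0,0.01],[0,0,0,-0.018,0,0,0.01],[0,0,0,-0.03,0,0,0.01],[0,0,0,-0.045,0,0,0.01],[0,0,0,-0.06,0,0,0.01],[0,0,0,-0.075,0,0,0.01],[0,0,0,-0.09,0,0,0.01],[0,0,0,-0.102,0,0,0.01],[0,0,0,-0.112,0,0,0.01],[0,0,0,-0.118,0,0,0.01],[0,0,0,-0.121,0,0,0.01],[0,0,0,-0.124,0,0,0.01],[0,0,0,-0.126,0,0,0.01],[0,0,0,-0.126,0,0,0.01]]'
```

```text
time: 11.95
eef_pos: [525.6, 21.6, 33.4]
ee_rot: [3.141, -0.012, 0.075]
wrist_force: [8.4, 3.6, 2.6]
opening: 24.6
finger_force: 49.5
```

```bash
python3 -m pendant '[[0,0,0,0.003,0,0,0.06],[0,0,0,0.004,0,0,0.06],[0,0,0,0.004,0,0,0.06],[0,0,0,0.004,0,0,0.06],[0,0,0,0.004,0,0,0.06],[0,0,0,0.004,0,-0.03,0.085],[0,0,0,0.004,0,-0.08,0.085],[0,0,0,0.02,0,-0.13,0.085],[0,0,0,0.02,0,-0.18,0.085],[0,0,0,0.02,0,-0.2,0.085],[0,0,0,0.02,0,-0.2,0.085]]'
python3 - <<'E'
from h import *
f,P=cloud('wrist'); cv2.imwrite('pics/w5.png',f); np.save('w5.npy',P)
print(to([544,316,180],[np.pi,0,1.17]))
E
```

```text
time: 13.32
eef_pos: [541.3, 22.9, 233.8]
ee_rot: [3.141, -0.004, 0.076]
wrist_force: [0.8, 0.8, -1.0]
opening: 84.9
finger_force: 0.0
[ 5.0000e-04 -4.0000e-04 -1.0942e+00  2.6100e-02 -2.9180e-01  5.2200e-02]
```

View pics/w5.png

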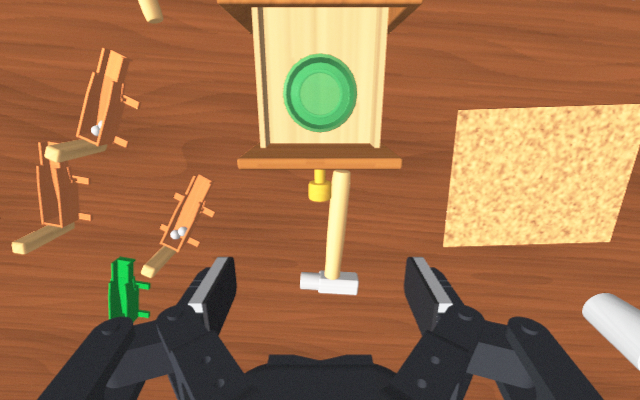

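The drawer is out, with the jar at (320,93). The mat is at (540,175), and the scoops are at (105,95) with one ball, (55,190), and (190,215) with two balls. The hammer is untouched.

```bash
python3 - <<'E'
from seg import *
P=np.load('w5.npy'); f=cv2.imread('pics/w5.png'); hsv=cv2.cvtColor(f,cv2.COLOR_BGR2HSV)
m=(hsv[...,0]>50)&(hsv[...,0]<85)&(hsv[...,1]>80)&(P[...,2]>88)&(P[...,2]<99)&(P[...,0]>560)
q=P[m][:,:2]; print('rim',m.sum(),cv2.minEnclosingCircle(q.astype(np.float32)),q.mean(0),(q.min(0)+q.max(0))/2)
m=(P[...,2]<9)&(P[...,2]>0)&(hsv[...,0]>10)&(hsv[...,0]<25)&(hsv[...,2]>190)&(P[...,1]<-100)
k,l,st,_=cv2.connectedComponentsWithStats(m.astype(np.uint8)); i=1+st[1:,4].argmax()
print('mat',rect(P[l==i]),P[l==i][:,2].mean())
m=(P[...,2]>82)&(P[...,2]<92)&(P[...,1]>100)
k,l,st,_=cv2.connectedComponentsWithStats(m.astype(np.uint8))
for i in range(1,k):
    if st[i,4]>20: print('post',st[i],rect(P[l==i]))
for s,Q in scoops(f,P):
    if Q[:,1].mean()>100: W=Q[Q[:,2]>28]; print('scoop',s,rect(Q),'walls',rect(W) if len(W)>9 else 0)
E
```

```text
rim 499 ((625.7863159179688, 29.50328254699707), 23.415912628173828) [626.85887587  29.48681385] [625.68063238  29.53786814]
mat ((533.8899536132812, -288.856201171875), (202.58416748046875, 255.18362426757812), 6.161072254180908) 3.9352327217010545
post [230   7  13  10  53] ((691.5901489257812, 111.14763641357422), (5.336451053619385, 12.528604507446289), 41.1919059753418)
post [ 44 145  19  18 229] ((542.2892456054688, 314.99639892578125), (15.800592422485352, 16.19806671142578), 66.3510513305664)
post [ 11 241  18  13 177] ((423.19451904296875, 380.21392822265625), (17.55704689025879, 15.813684463500977), 86.08604431152344)
post [141 263  15  15 155] ((401.41668701171875, 227.35110473632812), (15.66874885559082, 16.513479232788086), 73.3428955078125)
scoop [78, 48, 27, 95, 196] ((601.384521484375, 291.521728515625), (23.89990234375, 112.21918487548828), 67.44209289550781) walls ((601.384521484375, 291.521728515625), (23.89990234375, 112.21918487548828), 67.44209289550781)
scoop [96, 49, 35, 98, 167] ((597.1853637695312, 282.7107238769531), (24.17700958251953, 118.55429077148438), 77.11959838867188) walls ((596.9398803710938, 279.61407470703125), (3.3978004455566406, 111.59627532958984), 68.96617889404297)
scoop [36, 160, 27, 68, 446] ((473.7464599609375, 374.6362609863281), (28.467557907104492, 92.11933898925781), 82.55509948730469) walls ((473.7464599609375, 374.6362609863281), (28.467557907104492, 92.11933898925781), 82.55509948730469)
scoop [159, 172, 56, 80, 602] ((459.49169921875, 204.83267211914062), (40.22346115112305, 115.38036346435547), 64.88320922851562) walls ((457.425537109375, 200.75930786132812), (27.069223403930664, 114.90131378173828), 64.1043472290039)
```

```bash
python3 - <<'E'
from h import *
print(to([542.3,315,100],[np.pi,0,1.186]))
E
```

```text
[ 5.0000e-04 -4.0000e-04 -1.1102e+00  2.4300e-02 -2.9100e-01  1.3220e-01]
```

```bash
python3 -m pendant '[[0,0,-0.15,0.003,-0.04,0,0.07],[0,0,-0.3,0.006,-0.08,0,0.07],[0,0,-0.46,0.01,-0.12,0.02,0.07],[0,0,-0.62,0.013,-0.16,0.04,0.07],[0,0,-0.78,0.017,-0.2,0.07,0.07],[0,0,-0.94,0.02,-0.25,0.1,0.07],[0,0,-1.11,0.024,-0.291,0.132,0.07],[0,0,-1.11,0.024,-0.291,0.132,0.07],[0,0,-1.11,0.024,-0.291,0.132,0.07]]'
cat > look.py <<'E'
from seg import *
import sys
f,P=cloud('wrist'); cv2.imwrite(sys.argv[1],f); R,p,s=tool(); T=(P-p)@R; x,y=map(float,sys.argv[2:4])
m=(P[...,2]>80)&(P[...,2]<92)&(np.hypot(P[...,0]-x,P[...,1]-y)<40)
r=rect(P[m]); t=(T[m].min(0)+T[m].max(0))/2
print('post',m.sum(),np.round(r[0],1),np.round(r[1],1),round(r[2],1),'tool',t.round(1))
hsv=cv2.cvtColor(f,cv2.COLOR_BGR2HSV)
w=(hsv[...,0]<14)&(hsv[...,1]>110)&(P[...,2]>30)&(P[...,2]<40)&(np.hypot(P[...,0]-x,P[...,1]-y)<150)
n,l,st,_=cv2.connectedComponentsWithStats(cv2.dilate(w.astype(np.uint8),np.ones((9,9))))
for i in range(1,n):
    q=(l==i)&w
    if q.sum()>150: r=rect(P[q]); print('walls',q.sum(),np.round(r[0],1),np.round(r[1],1),round(r[2],1))
E
python3 look.py pics/w6.png 542.3 315
```

```text
time: 14.5
eef_pos: [541.2, 314.2, 98.8]
ee_rot: [-3.14, 0.002, 1.185]
wrist_force: [0.0, -0.4, -0.6]
opening: 70.1
finger_force: 0.0
post 513 [542.1 316.2] [15.1 16.1] 67.8 tool [ 2.2 -0.7 15.8]
```

```bash
python3 -m pendant '[[0,0,0,0.001,-0.001,0.03,0.07],[0,0,0,0.001,-0.001,0.06,0.07],[0,0,0,0.001,-0.001,0.085,0.07],[0,0,0,0.001,-0.001,0.093,0.07],[0,0,0,0.001,-0.001,0.093,0.07],[0,0,0,0.001,-0.001,0.093,0.0],[0,0,0,0.001,-0.001,0.093,0.0],[0,0,0,0.001,-0.001,0.093,0.0],[0,0,0,0.001,-0.001,0.093,0.0],[0,0,0,0.001,-0.001,0.093,0.0],[0,0,0,0.001,-0.001,0.093,0.0],[0,0,0,0.001,-0.001,0.093,0.0],[0,0,0,0.001,-0.001,0.093,0.0]]' 60
python3 - <<'E'
from h import *
# scoop held: lip in tool (0,119,-3+dz)
R,p,s=tool(); print(p)
a=np.array([-.0758,.9971]); J=np.array([625.7,29.5])
t=J+a*(119+8); print('pour tcp',t)
print(to([p[0],p[1],170]),'via',to([*(t+a*60),170],[np.pi,0,.076]))
E
```

```text
time: 16.18
eef_pos: [542.7, 316.6, 8.0]
ee_rot: [3.14, -0.001, 1.186]
wrist_force: [1.5, 0.1, 6.1]
opening: 14.9
finger_force: 59.6
[542.66627348 316.57558122   8.04872194]
pour tcp [616.0734 156.1317]
[ 0.      0.      0.      0.0002  0.0003 -0.162 ] via [ 9.000e-04 -2.300e-03  1.110e+00 -6.720e-02  1.019e-01 -1.619e-01]
```

```bash
python3 -m pendant '[[0,0,0,0,0,-0.015,0],[0,0,0,0,0,-0.04,0],[0,0,0,0,0,-0.07,0],[0,0,0,0,0,-0.1,0],[0,0,0,0,0,-0.13,0],[0,0,0.05,-0.003,0.005,-0.14,0],[0,0,0.15,-0.009,0.014,-0.14,0],[0,0,0.26,-0.016,0.024,-0.14,0],[0,0,0.38,-0.023,0.035,-0.14,0],[0,0,0.5,-0.03,0.046,-0.14,0],[0,0,0.62,-0.038,0.057,-0.14,0],[0,0,0.74,-0.045,0.068,-0.14,0],[0,0,0.86,-0.052,0.079,-0.14,0],[0,0,0.97,-0.059,0.089,-0.14,0],[0,0,1.06,-0.064,0.097,-0.14,0],[0,0,1.11,-0.067,0.102,-0.14,0],[0,0,1.11,-0.067,0.102,-0.14,0]]'
cat > lip.py <<'E'
from h import *
import sys
f,P=cloud('wrist'); R,p,s=tool(); T=(P-p)@R
cv2.imwrite(sys.argv[1],f)
hsv=cv2.cvtColor(f,cv2.COLOR_BGR2HSV)
m=(hsv[...,0]<16)&(hsv[...,1]>90)&(abs(T[...,0])<45)&(T[...,1]>0)&(T[...,1]<140)&(T[...,2]<25)&(T[...,2]>-40)
q=T[m]; print(m.sum(),'ymax',np.percentile(q[:,1],99.5),'z',np.percentile(q[:,2],[2,50,98]))
e=q[q[:,1]>95]; print('spout x',np.percentile(e[:,0],[1,50,99]),'z',np.percentile(e[:,2],[1,50,99]))
E
python3 lip.py pics/w7.png
```

```text
time: 18.3
eef_pos: [610.4, 215.6, 146.9]
ee_rot: [-3.141, 0.002, 0.076]
wrist_force: [0.6, -0.6, -2.4]
opening: 15.3
finger_force: 58.5
6622 ymax 119.82965281494924 z [-28.23230899 -16.43243132   3.75851283]
spout x [-11.56976082   9.89664183  11.29925518] z [-22.63013291 -16.30951857  -4.78056747]
```

View pics/w7.png

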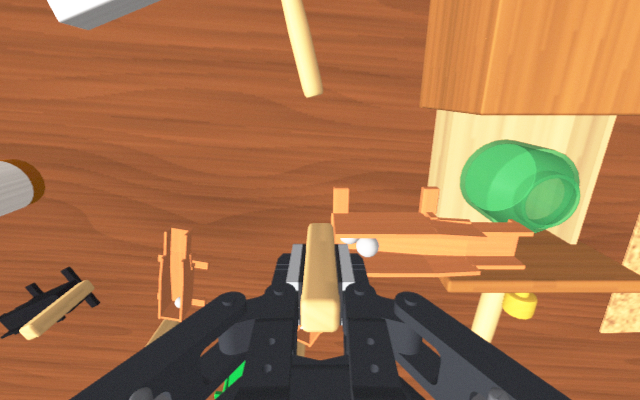

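The scoop is held level with its spout at (480,240), two balls at (360,245), and the jar mouth at (540,195). I'll bring the lip in over the mouth.

```bash
python3 -m pendant '[[0,0,0,0,0.006,0,0],[0,0,0,0,0.016,0.005,0],[0,0,0,0.001,0.03,0.015,0],[0,0,0,0.001,0.044,0.025,0],[0,0,0,0.001,0.055,0.03,0],[0,0,0,0.001,0.06,0.03,0],[0,0,0,0.001,0.06,0.036,0],[0,0,0,0.001,0.06,0.044,0],[0,0,0,0.001,0.06,0.052,0],[0,0,0,0.001,0.06,0.057,0],[0,0,0,0.001,0.06,0.059,0],[0,0,0,0.001,0.06,0.059,0]]'
cat > jl.py <<'E'
from h import *
R,p,s=tool(); L=p+R@np.array([0,119,-2]); d=L-np.array([625.7,29.5,94])
c,s_=np.cos(.076),np.sin(.076); print('lip rel jar, cab axes',(c*d[0]+s_*d[1]).round(1),(-s_*d[0]+c*d[1]).round(1),d[2].round(1), np.round(s['wrist_force'],1))
E
python3 jl.py
```

```text
time: 19.85
eef_pos: [616.5, 156.2, 88.0]
ee_rot: [-3.142, 0.0, 0.076]
wrist_force: [0.9, 0.5, -2.0]
opening: 15.2
finger_force: 58.5
lip rel jar, cab axes 0.5 8.1 -4.0 [ 0.9  0.5 -2. ]
```

```bash
python3 -m pendant '[[0.025,0,0,0,0,-0.003,0],[0.06,0,0,0,0.0001,-0.0071,0],[0.1,0,0,0,0.0004,-0.0119,0],[0.14,0,0,0,0.0009,-0.0166,0],[0.17,0,0,0,0.0014,-0.0202,0],[0.2,0,0,0,0.002,-0.0237,0],[0.225,0,0,0,0.0026,-0.0266,0],[0.25,0,0,0,0.0032,-0.0295,0],[0.275,0,0,0,0.0039,-0.0324,0],[0.3,0,0,0,0.0047,-0.0353,0],[0.32,0,0,0,0.0054,-0.0376,0],[0.34,0,0,0,0.0062,-0.0398,0],[0.36,0,0,0,0.0069,-0.0421,0],[0.38,0,0,0,0.0078,-0.0443,0],[0.38,0,0,0,0.0078,-0.0443,0],[0.38,0,0,0,0.0078,-0.0443,0],[0.38,0,0,0,0.0078,-0.0443,0],[0.38,0,0,0,0.0078,-0.0443,0]]'
python3 jl.py; python3 - <<'E'
from h import *
cv2.imwrite('pics/w8.png',np.vstack([cloud('wrist')[0][130:390,200:],cv2.resize(cloud('side')[0][110:230,220:380],(440,330))]))
E
```

```text
time: 22.1
eef_pos: [617.1, 148.6, 132.4]
ee_rot: [-2.762, 0.0, 0.076]
wrist_force: [-0.2, -0.0, -1.7]
opening: 15.4
finger_force: 58.6
lip rel jar, cab axes 0.4 8.1 -3.9 [-0.2 -0.  -1.7]
```

View pics/w8.png

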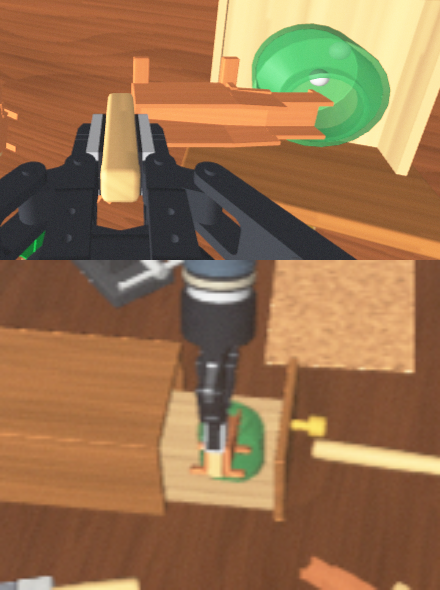

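A ball is in the jar at (320,80), and none shows in the trough. I'll tilt a bit further to be sure, then level out.

```bash
python3 -m pendant '[[0.04,0,0,0,0,-0.0047,0],[0.08,0,0,0,0.0003,-0.0095,0],[0.12,0,0,0,0.0007,-0.0142,0],[0.16,0,0,0,0.0012,-0.0189,0],[0.2,0,0,0,0.002,-0.0237,0],[0.2,0,0,0,0.002,-0.0237,0],[0.2,0,0,0,0.002,-0.0237,0],[0.14,0,0,0,0.0009,-0.0166,0],[0.07,0,0,0,0.0002,-0.0083,0],[0,0,0,0,0,0,0],[-0.07,0,0,0,0.0004,0.0083,0],[-0.14,0,0,0,0.0014,0.0166,0],[-0.2,0,0,0,0.0028,0.0236,0],[-0.26,0,0,0,0.0045,0.0305,0],[-0.32,0,0,0,0.0067,0.0373,0],[-0.36,0,0,0,0.0083,0.0418,0],[-0.38,0,0,0,0.0092,0.044,0],[-0.38,0,0,0,0.0092,0.044,0]]'
python3 jl.py
python3 - <<'E'
from h import *
# mat slots: scoop yaw psi = mat yaw, origin at mat (0, y)
def slot(ym): 
    g=.1075; c,s=np.cos(g),np.sin(g); x=-53+2
    return np.array([534+c*x-s*ym,-288.5+s*x+c*ym,8+4])
for y in (-72,0,72): print(y,slot(y).round(1))
R,p,_=tool(); t=slot(-72); print(to([*t[:2],160],[np.pi,0,.1075+1.5708]))
E
```

```text
time: 24.45
eef_pos: [616.1, 156.9, 88.0]
ee_rot: [-3.141, 0.001, 0.077]
wrist_force: [-0.4, -0.4, -2.0]
opening: 15.1
finger_force: 58.7
lip rel jar, cab axes 0.2 8.7 -4.0 [-0.4 -0.4 -2. ]
-72 [ 491.  -365.6   12. ]
0 [ 483.3 -294.    12. ]
72 [ 475.6 -222.4   12. ]
[-8.0000e-04  1.0000e-04 -1.6015e+00 -1.6490e-01  5.1130e-01 -7.2100e-02]
```

```bash
python3 -m pendant '[[0,0,0,0,0,-0.005,0],[0,0,0,0,0,-0.02,0],[0,0,0,0,0,-0.04,0],[0,0,0,0,0,-0.06,0],[0,0,0,0,0,-0.075,0],[0,0,0,0,0,-0.08,0],[0,0,0,0,0,-0.08,0]]'
cat > balls.py <<'E'
from h import *
f,P=cloud('wrist'); R,p,s=tool(); T=(P-p)@R; hsv=cv2.cvtColor(f,cv2.COLOR_BGR2HSV)
w=(hsv[...,1]<50)&(hsv[...,2]>140)
a=w&(abs(T[...,0])<13)&(T[...,1]>9)&(T[...,1]<115)&(T[...,2]>-32)&(T[...,2]<6)
b=(hsv[...,1]<110)&(hsv[...,2]>150)&(np.hypot(P[...,0]-625.7,P[...,1]-29.5)<40)&(P[...,2]<90)
for n,m in (('scoop',a),('jar',b)):
    k,l,st,c=cv2.connectedComponentsWithStats(m.astype(np.uint8)); print(n,[(int(st[i,4]),c[i].round().tolist()) for i in range(1,k) if st[i,4]>8])
E
python3 balls.py
python3 - <<'E'
from h import *
print(to([491,-365.6,170],[np.pi,0,1.678]))
E
```

```text
time: 25.32
eef_pos: [616.5, 156.0, 168.5]
ee_rot: [-3.142, -0.0, 0.076]
wrist_force: [0.2, 0.3, -1.1]
opening: 15.9
finger_force: 58.7
scoop []
jar [(190, [419.0, 148.0]), (245, [485.0, 168.0]), (163, [404.0, 188.0]), (10, [445.0, 175.0]), (1096, [461.0, 193.0]), (25, [476.0, 215.0])]
[-8.0000e-04  7.0000e-04 -1.6023e+00 -1.6420e-01  5.1070e-01 -2.1000e-03]
```

```bash
python3 -m pendant '[[0,0,-0.06,-0.006,0.02,0,0],[0,0,-0.2,-0.02,0.06,0,0],[0,0,-0.34,-0.035,0.108,0,0],[0,0,-0.48,-0.049,0.153,0,0],[0,0,-0.62,-0.064,0.198,0,0],[0,0,-0.76,-0.078,0.242,0,0],[0,0,-0.9,-0.092,0.287,0,0],[0,0,-1.04,-0.107,0.332,0,0],[0,0,-1.18,-0.121,0.376,0,0],[0,0,-1.32,-0.135,0.42,0,0],[0,0,-1.46,-0.15,0.465,0,0],[0,0,-1.56,-0.16,0.495,0,0],[0,0,-1.602,-0.164,0.511,0,0],[0,0,-1.602,-0.164,0.511,0,0],[0,0,-1.602,-0.164,0.511,0,0]]'
python3 - <<'E'
from h import *
print(to([491,-365.6,13],[np.pi,0,1.678]))
E
```

```text
time: 27.25
eef_pos: [491.3, -364.6, 167.4]
ee_rot: [-3.14, -0.002, 1.678]
wrist_force: [-0.1, -0.2, -1.1]
opening: 15.1
finger_force: 58.7
[-0.0012 -0.0021 -0.0004 -0.0013 -0.0003  0.1544]
```

```bash
python3 -m pendant '[[0,0,0,-0.001,0,0.04,0],[0,0,0,-0.001,0,0.08,0],[0,0,0,-0.001,0,0.115,0],[0,0,0,-0.001,0,0.138,0],[0,0,0,-0.001,0,0.148,0],[0,0,0,-0.001,0,0.153,0],[0,0,0,-0.001,0,0.155,0],[0,0,0,-0.001,0,0.155,0]]'
```

```text
time: 28.25
eef_pos: [492.3, -367.2, 13.9]
ee_rot: [3.141, 0.001, 1.678]
wrist_force: [0.5, 0.0, -2.1]
opening: 15.1
finger_force: 58.7
```

```bash
python3 -m pendant '[[0,0,0,0,0,0.001,0],[0,0,0,0,0,0.002,0],[0,0,0,0,0,0.002,0.015],[0,0,0,0,0,0.002,0.03],[0,0,0,0,0,0.002,0.06],[0,0,0,0,0,0.002,0.07],[0,0,0,0,0,0.002,0.07],[0,0,0,0,0,0.002,0.07],[0,0,0,0,0,-0.02,0.07],[0,0,0,0,0,-0.06,0.07],[0,0,0,0,0,-0.12,0.07],[0,0,0,0,0,-0.18,0.07],[0,0,0,0,0,-0.22,0.07],[0,0,0,0,0,-0.22,0.07]]'
python3 look.py pics/w9.png 491 -366
python3 - <<'E'
from h import *
P=cloud('scene')[1]
for n,x,y in (('C',401,227),('B',423,380)):
    m=(P[...,2]>72)&(P[...,2]<95)&(np.hypot(P[...,0]-x,P[...,1]-y)<45); print(n,m.sum(),P[m].mean(0).round())
print(to([401.4,227.4,200],[np.pi,0,1.5708-.445]))
E
```

```text
time: 30.0
eef_pos: [493.7, -368.7, 237.6]
ee_rot: [3.136, 0.007, 1.678]
wrist_force: [0.8, -0.6, 0.3]
opening: 70.2
finger_force: 0.0
post 204 [ 491.1 -367.2] [14.7 14.9] 6.0 tool [  0.7  -1.5 148.8]
C 49 [405. 228.  82.]
B 53 [426. 380.  82.]
[-3.00e-04 -2.00e-04  5.52e-01  6.00e-01 -2.61e-02  3.32e-02]
```

```bash
python3 -m pendant '[[0,0,0.03,0.03,-0.001,0,0.07],[0,0,0.08,0.085,-0.004,0,0.07],[0,0,0.13,0.14,-0.006,0.01,0.07],[0,0,0.18,0.2,-0.009,0.02,0.07],[0,0,0.24,0.26,-0.011,0.03,0.07],[0,0,0.29,0.315,-0.014,0.03,0.07],[0,0,0.34,0.37,-0.016,0.03,0.07],[0,0,0.39,0.425,-0.018,0.04,0.07],[0,0,0.44,0.48,-0.021,0.06,0.07],[0,0,0.5,0.54,-0.023,0.09,0.07],[0,0,0.54,0.585,-0.025,0.12,0.07],[0,0,0.553,0.6,-0.026,0.133,0.07],[0,0,0.553,0.6,-0.026,0.133,0.07],[0,0,0.553,0.6,-0.026,0.133,0.07],[0,0,0.553,0.6,-0.026,0.133,0.07]]'
python3 look.py pics/w10.png 401.4 227.4
```

```text
time: 31.98
eef_pos: [402.4, 226.1, 100.5]
ee_rot: [3.141, -0.0, 1.123]
wrist_force: [0.3, -0.4, -0.4]
opening: 70.1
finger_force: 0.0
post 501 [400.9 228.4] [15.6 15.5] 64.5 tool [ 1.2 -2.4 16.8]
```

```bash
python3 -m pendant '[[0,0,0,0.001,-0.002,0.03,0.07],[0,0,0,0.001,-0.002,0.06,0.07],[0,0,0,0.001,-0.002,0.085,0.07],[0,0,0,0.001,-0.002,0.0925,0.07],[0,0,0,0.001,-0.002,0.0925,0.07],[0,0,0,0.001,-0.002,0.0925,0.0],[0,0,0,0.001,-0.002,0.0925,0.0],[0,0,0,0.001,-0.002,0.0925,0.0],[0,0,0,0.001,-0.002,0.0925,0.0],[0,0,0,0.001,-0.002,0.0925,0.0],[0,0,0,0.001,-0.002,0.0925,0.0],[0,0,0,0.001,-0.002,0.0925,0.0],[0,0,0,0.001,-0.002,0.0925,0.0]]' 60
python3 - <<'E'
from h import *
a=np.array([-.0758,.9971]); t=np.array([625.7,29.5])+a*187
print(to([*t,148],[np.pi,0,.076]))
E
```

```text
time: 33.65
eef_pos: [401.3, 228.8, 8.4]
ee_rot: [3.14, -0.001, 1.125]
wrist_force: [0.1, -1.4, 5.2]
opening: 15.5
finger_force: 58.7
[ 9.000e-04 -1.900e-03  1.049e+00  7.920e-02  1.954e-01 -1.392e-01]
```

```bash
python3 -m pendant '[[0,0,0,0,0,-0.015,0],[0,0,0,0,0,-0.04,0],[0,0,0,0,0,-0.07,0],[0,0,0,0,0,-0.1,0],[0,0,0,0,0,-0.125,0],[0,0,0.03,0.002,0.006,-0.137,0],[0,0,0.1,0.007,0.018,-0.139,0],[0,0,0.19,0.014,0.035,-0.139,0],[0,0,0.29,0.022,0.054,-0.139,0],[0,0,0.39,0.029,0.073,-0.139,0],[0,0,0.49,0.037,0.091,-0.139,0],[0,0,0.59,0.044,0.11,-0.139,0],[0,0,0.69,0.052,0.128,-0.139,0],[0,0,0.79,0.06,0.147,-0.139,0],[0,0,0.88,0.067,0.164,-0.139,0],[0,0,0.96,0.073,0.179,-0.139,0],[0,0,1.02,0.077,0.19,-0.139,0],[0,0,1.049,0.079,0.195,-0.139,0],[0,0,1.049,0.079,0.195,-0.139,0]]'
python3 lip.py pics/w11.png; python3 balls.py; python3 -c "
from h import *
a=np.array([-.0758,.9971]); t=np.array([625.7,29.5])+a*127
print(to([*t,88.4],[np.pi,0,.076]))"
```

```text
time: 36.02
eef_pos: [610.0, 215.8, 146.1]
ee_rot: [-3.142, 0.001, 0.076]
wrist_force: [0.3, 0.0, -1.3]
opening: 15.4
finger_force: 58.7
6626 ymax 119.40726314996648 z [-27.75486239 -16.00677047   3.94417919]
spout x [-12.60354765  -9.79884548  11.38864018] z [-22.01122166 -15.51452511  -3.67108553]
scoop [(418, [363.0, 245.0])]
jar [(145, [495.0, 143.0]), (10, [518.0, 142.0]), (225, [565.0, 161.0]), (351, [471.0, 186.0]), (38, [528.0, 158.0]), (145, [513.0, 181.0]), (1054, [545.0, 198.0])]
[-0.      0.0014  0.0005  0.002   0.0601  0.0579]
```

```bash
python3 -m pendant '[[0,0,0,0,0.006,0,0],[0,0,0,0,0.016,0.005,0],[0,0,0,0.001,0.03,0.015,0],[0,0,0,0.001,0.044,0.025,0],[0,0,0,0.001,0.055,0.03,0],[0,0,0,0.001,0.06,0.03,0],[0,0,0,0.001,0.06,0.036,0],[0,0,0,0.001,0.06,0.044,0],[0,0,0,0.001,0.06,0.052,0],[0,0,0,0.001,0.06,0.056,0],[0,0,0,0.001,0.06,0.058,0],[0,0,0,0.001,0.06,0.058,0]]'
python3 jl.py
```

```text
time: 37.62
eef_pos: [616.0, 156.2, 88.5]
ee_rot: [3.142, 0.0, 0.076]
wrist_force: [0.1, -0.1, -1.2]
opening: 15.3
finger_force: 58.7
lip rel jar, cab axes -0.0 8.1 -3.5 [ 0.1 -0.1 -1.2]
```

```bash
python3 -m pendant '[[0.025,0,0,0,0,-0.003,0],[0.06,0,0,0,0.0001,-0.0071,0],[0.1,0,0,0,0.0004,-0.0119,0],[0.14,0,0,0,0.0009,-0.0166,0],[0.17,0,0,0,0.0014,-0.0202,0],[0.2,0,0,0,0.002,-0.0237,0],[0.225,0,0,0,0.0026,-0.0266,0],[0.25,0,0,0,0.0032,-0.0295,0],[0.275,0,0,0,0.0039,-0.0324,0],[0.3,0,0,0,0.0047,-0.0353,0],[0.32,0,0,0,0.0054,-0.0376,0],[0.34,0,0,0,0.0062,-0.0398,0],[0.36,0,0,0,0.0069,-0.0421,0],[0.38,0,0,0,0.0078,-0.0443,0],[0.38,0,0,0,0.0078,-0.0443,0],[0.38,0,0,0,0.0078,-0.0443,0],[0.38,0,0,0,0.0078,-0.0443,0],[0.38,0,0,0,0.0078,-0.0443,0]]'
python3 jl.py; python3 balls.py
```

```text
time: 39.88
eef_pos: [616.6, 148.6, 133.0]
ee_rot: [-2.762, 0.0, 0.076]
wrist_force: [-0.4, -0.0, -1.9]
opening: 15.2
finger_force: 58.7
lip rel jar, cab axes -0.1 8.2 -3.3 [-0.4 -0.  -1.9]
scoop []
jar [(456, [472.0, 175.0]), (16, [522.0, 154.0]), (791, [573.0, 223.0]), (1686, [532.0, 230.0])]
```

```bash
python3 -m pendant '[[0.04,0,0,0,0,-0.0047,0],[0.08,0,0,0,0.0003,-0.0095,0],[0.12,0,0,0,0.0007,-0.0142,0],[0.16,0,0,0,0.0012,-0.0189,0],[0.2,0,0,0,0.002,-0.0237,0],[0.2,0,0,0,0.002,-0.0237,0],[0.2,0,0,0,0.002,-0.0237,0],[0.14,0,0,0,0.0009,-0.0166,0],[0.07,0,0,0,0.0002,-0.0083,0],[0,0,0,0,0,0,0],[-0.07,0,0,0,0.0004,0.0083,0],[-0.14,0,0,0,0.0014,0.0166,0],[-0.2,0,0,0,0.0028,0.0236,0],[-0.26,0,0,0,0.0045,0.0305,0],[-0.32,0,0,0,0.0067,0.0373,0],[-0.36,0,0,0,0.0083,0.0418,0],[-0.38,0,0,0,0.0092,0.044,0],[-0.38,0,0,0,0.0092,0.044,0]]'
python3 jl.py
```

```text
time: 42.18
eef_pos: [615.6, 156.9, 88.5]
ee_rot: [-3.141, 0.001, 0.077]
wrist_force: [0.2, -0.7, -1.3]
opening: 15.2
finger_force: 58.8
lip rel jar, cab axes -0.3 8.8 -3.5 [ 0.2 -0.7 -1.3]
```

```bash
python3 -m pendant '[[0,0,0,0,0,-0.005,0],[0,0,0,0,0,-0.02,0],[0,0,0,0,0,-0.04,0],[0,0,0,0,0,-0.06,0],[0,0,0,0,0,-0.075,0],[0,0,0,0,0,-0.08,0],[0,0,0,0,0,-0.08,0]]'
python3 balls.py; python3 lip.py pics/w12.png
python3 - <<'E'
from h import *
print(to([483.3,-294,170],[np.pi,0,1.678]))
E
```

```text
time: 43.05
eef_pos: [616.1, 156.0, 169.0]
ee_rot: [-3.142, -0.0, 0.076]
wrist_force: [1.0, 0.4, -1.5]
opening: 15.2
finger_force: 58.8
scoop []
jar [(330, [411.0, 167.0]), (248, [485.0, 167.0]), (1102, [460.0, 192.0]), (25, [476.0, 214.0])]
7503 ymax 119.69256075779366 z [-28.57245508 -16.51631187   2.98978032]
spout x [-12.39061741  -3.48702619  11.24656928] z [-22.76010183 -14.89967361  -4.89493452]
[-1.3000e-03  1.2000e-03 -1.6023e+00 -1.6580e-01  4.3870e-01 -1.8000e-03]
```

```bash
python3 -m pendant '[[0,0,-0.06,-0.006,0.016,0,0],[0,0,-0.2,-0.02,0.054,0,0],[0,0,-0.34,-0.035,0.093,0,0],[0,0,-0.48,-0.05,0.131,0,0],[0,0,-0.62,-0.064,0.17,0,0],[0,0,-0.76,-0.079,0.208,0,0],[0,0,-0.9,-0.093,0.246,0,0],[0,0,-1.04,-0.108,0.285,0,0],[0,0,-1.18,-0.122,0.323,0,0],[0,0,-1.32,-0.137,0.361,0,0],[0,0,-1.46,-0.151,0.4,0,0],[0,0,-1.56,-0.161,0.427,0,0],[0,0,-1.602,-0.166,0.439,0,0],[0,0,-1.602,-0.166,0.439,0,0],[0,0,-1.602,-0.166,0.439,0,0]]'
python3 - <<'E'
from h import *
print(to([483.3,-294,12.4],[np.pi,0,1.678]))
E
```

```text
time: 45.02
eef_pos: [483.5, -293.3, 168.1]
ee_rot: [-3.141, -0.001, 1.678]
wrist_force: [-0.4, 0.5, -1.1]
opening: 15.7
finger_force: 58.8
[-1.000e-03 -1.400e-03 -5.000e-04 -9.000e-04 -1.000e-04  1.557e-01]
```

```bash
python3 -m pendant '[[0,0,0,0,0,0.04,0],[0,0,0,0,0,0.08,0],[0,0,0,0,0,0.115,0],[0,0,0,0,0,0.14,0],[0,0,0,0,0,0.151,0],[0,0,0,0,0,0.155,0],[0,0,0,0,0,0.157,0],[0,0,0,0,0,0.158,0.015],[0,0,0,0,0,0.158,0.03],[0,0,0,0,0,0.158,0.06],[0,0,0,0,0,0.158,0.07],[0,0,0,0,0,0.158,0.07],[0,0,0,0,0,0.158,0.07],[0,0,0,0,0,0.13,0.07],[0,0,0,0,0,0.09,0.07],[0,0,0,0,0,0.03,0.07],[0,0,0,0,0,-0.03,0.07],[0,0,0,0,0,-0.06,0.07],[0,0,0,0,0,-0.06,0.07]]'
python3 look.py pics/w13.png 483.3 -294
python3 - <<'E'
from seg import *
P=cloud('scene')[1]
m=(P[...,2]>72)&(P[...,2]<95)&(np.hypot(P[...,0]-423,P[...,1]-380)<45); print('B',m.sum(),P[m].mean(0).round())
print(to([423.2,380.2,100],[np.pi,0,1.5708-.113]))
E
```

```text
time: 47.4
eef_pos: [485.1, -295.4, 231.5]
ee_rot: [3.137, 0.005, 1.678]
wrist_force: [0.1, 0.1, -0.6]
opening: 69.8
finger_force: 0.0
post 215 [ 483.6 -294.9] [14.3 15.9] 6.1 tool [ -0.4  -0.5 143.1]
B 51 [426. 380.  82.]
[-0.0012 -0.0011  0.22    0.6762  0.0125  0.1286]
```

```bash
python3 -m pendant '[[0,0,0.01,0.03,0.001,0,0.07],[0,0,0.03,0.085,0.002,0,0.07],[0,0,0.05,0.14,0.003,0,0.07],[0,0,0.07,0.2,0.004,0.01,0.07],[0,0,0.09,0.26,0.005,0.02,0.07],[0,0,0.11,0.32,0.006,0.03,0.07],[0,0,0.13,0.38,0.007,0.03,0.07],[0,0,0.15,0.44,0.008,0.03,0.07],[0,0,0.17,0.5,0.009,0.04,0.07],[0,0,0.19,0.56,0.01,0.06,0.07],[0,0,0.21,0.62,0.011,0.09,0.07],[0,0,0.22,0.66,0.012,0.12,0.07],[0,0,0.22,0.676,0.0125,0.128,0.07],[0,0,0.22,0.676,0.0125,0.128,0.07],[0,0,0.22,0.676,0.0125,0.128,0.07]]'
python3 look.py pics/w14.png 423.2 380.2
```

```text
time: 49.38
eef_pos: [424.3, 378.0, 101.0]
ee_rot: [-3.142, 0.001, 1.457]
wrist_force: [0.4, 0.3, 0.4]
opening: 70.2
finger_force: 0.0
post 504 [421.5 381.2] [15.8 15.5] 82.7 tool [ 2.9 -3.5 17.6]
```

```bash
python3 -m pendant '[[0,0,0.013,0.002,-0.003,0.03,0.07],[0,0,0.013,0.0025,-0.003,0.06,0.07],[0,0,0.013,0.0025,-0.003,0.085,0.07],[0,0,0.013,0.0025,-0.003,0.093,0.07],[0,0,0.013,0.0025,-0.003,0.093,0.07],[0,0,0.013,0.0025,-0.003,0.093,0.0],[0,0,0.013,0.0025,-0.003,0.093,0.0],[0,0,0.013,0.0025,-0.003,0.093,0.0],[0,0,0.013,0.0025,-0.003,0.093,0.0],[0,0,0.013,0.0025,-0.003,0.093,0.0],[0,0,0.013,0.0025,-0.003,0.093,0.0],[0,0,0.013,0.0025,-0.003,0.093,0.0],[0,0,0.013,0.0025,-0.003,0.093,0.0]]' 60
python3 - <<'E'
from h import *
a=np.array([-.0758,.9971]); t=np.array([625.7,29.5])+a*187
print(to([*t,148],[np.pi,0,.076]))
E
```

```text
time: 51.05
eef_pos: [422.3, 382.6, 8.5]
ee_rot: [3.14, -0.001, 1.445]
wrist_force: [0.9, -0.1, 6.1]
opening: 15.2
finger_force: 59.4
[ 8.0000e-04 -2.5000e-03  1.3691e+00 -1.4140e-01  2.0890e-01 -1.3920e-01]
```

```bash
python3 -m pendant '[[0,0,0,0,0,-0.015,0],[0,0,0,0,0,-0.04,0],[0,0,0,0,0,-0.07,0],[0,0,0,0,0,-0.1,0],[0,0,0,0,0,-0.125,0],[0,0,0.03,-0.003,0.005,-0.137,0],[0,0,0.1,-0.01,0.015,-0.139,0],[0,0,0.2,-0.021,0.031,-0.139,0],[0,0,0.31,-0.032,0.047,-0.139,0],[0,0,0.42,-0.043,0.064,-0.139,0],[0,0,0.53,-0.055,0.081,-0.139,0],[0,0,0.64,-0.066,0.098,-0.139,0],[0,0,0.75,-0.077,0.114,-0.139,0],[0,0,0.86,-0.089,0.131,-0.139,0],[0,0,0.97,-0.1,0.148,-0.139,0],[0,0,1.08,-0.112,0.165,-0.139,0],[0,0,1.19,-0.123,0.182,-0.139,0],[0,0,1.28,-0.132,0.195,-0.139,0],[0,0,1.34,-0.138,0.204,-0.139,0],[0,0,1.369,-0.141,0.209,-0.139,0]]'
python3 lip.py pics/w15.png; python3 balls.py; python3 -c "
from h import *
a=np.array([-.0758,.9971]); t=np.array([625.7,29.5])+a*127
print(to([*t,88.5],[np.pi,0,.076]))"
```

```text
time: 53.55
eef_pos: [610.7, 215.1, 145.8]
ee_rot: [3.141, 0.002, 0.073]
wrist_force: [1.0, -0.2, -1.6]
opening: 15.3
finger_force: 58.5
6623 ymax 119.18749691708328 z [-27.69001662 -15.73295157   3.88851593]
spout x [-13.95450999 -10.40414698  10.61105407] z [-22.27254695 -15.63405146  -3.54495574]
scoop [(183, [351.0, 244.0])]
jar [(478, [477.0, 175.0]), (229, [563.0, 162.0]), (39, [526.0, 159.0]), (115, [514.0, 182.0]), (1072, [543.0, 200.0]), (37, [484.0, 205.0])]
[ 0.0001  0.0011 -0.0013  0.0008  0.0594  0.0576]
```

```bash
python3 -m pendant '[[0,0,0,0,0.006,0,0],[0,0,0,0,0.016,0.005,0],[0,0,0,0.001,0.03,0.015,0],[0,0,0,0.002,0.044,0.025,0],[0,0,0,0.002,0.055,0.03,0],[0,0,0,0.002,0.06,0.03,0],[0,0,0,0.002,0.06,0.036,0],[0,0,0,0.002,0.06,0.044,0],[0,0,0,0.002,0.06,0.052,0],[0,0,0,0.002,0.06,0.056,0],[0,0,0,0.002,0.06,0.058,0],[0,0,0,0.002,0.06,0.058,0]]'
python3 jl.py
```

```text
time: 55.15
eef_pos: [617.5, 156.4, 88.5]
ee_rot: [-3.142, 0.0, 0.076]
wrist_force: [-0.4, 0.1, -1.5]
opening: 15.4
finger_force: 58.5
lip rel jar, cab axes 1.4 8.1 -3.5 [-0.4  0.1 -1.5]
```

```bash
python3 -m pendant '[[0.025,0,0,0,0,-0.003,0],[0.06,0,0,0,0.0001,-0.0071,0],[0.1,0,0,0,0.0004,-0.0119,0],[0.14,0,0,0,0.0009,-0.0166,0],[0.17,0,0,0,0.0014,-0.0202,0],[0.2,0,0,0,0.002,-0.0237,0],[0.225,0,0,0,0.0026,-0.0266,0],[0.25,0,0,0,0.0032,-0.0295,0],[0.275,0,0,0,0.0039,-0.0324,0],[0.3,0,0,0,0.0047,-0.0353,0],[0.32,0,0,0,0.0054,-0.0376,0],[0.34,0,0,0,0.0062,-0.0398,0],[0.36,0,0,0,0.0069,-0.0421,0],[0.38,0,0,0,0.0078,-0.0443,0],[0.38,0,0,0,0.0078,-0.0443,0],[0.38,0,0,0,0.0078,-0.0443,0],[0.38,0,0,0,0.0078,-0.0443,0],[0.38,0,0,0,0.0078,-0.0443,0]]'
python3 jl.py; python3 balls.py
```

```text
time: 57.4
eef_pos: [618.0, 148.7, 133.0]
ee_rot: [-2.762, 0.0, 0.076]
wrist_force: [0.1, -0.6, -2.1]
opening: 15.3
finger_force: 58.6
lip rel jar, cab axes 1.4 8.2 -3.3 [ 0.1 -0.6 -2.1]
scoop []
jar [(443, [471.0, 177.0]), (17, [518.0, 155.0]), (112, [481.0, 179.0]), (771, [572.0, 225.0]), (1595, [532.0, 232.0])]
```

```bash
python3 -m pendant '[[0.04,0,0,0,0,-0.0047,0],[0.08,0,0,0,0.0003,-0.0095,0],[0.12,0,0,0,0.0007,-0.0142,0],[0.16,0,0,0,0.0012,-0.0189,0],[0.2,0,0,0,0.002,-0.0237,0],[0.2,0,0,0,0.002,-0.0237,0],[0.2,0,0,0,0.002,-0.0237,0],[0.14,0,0,0,0.0009,-0.0166,0],[0.07,0,0,0,0.0002,-0.0083,0],[0,0,0,0,0,0,0],[-0.07,0,0,0,0.0004,0.0083,0],[-0.14,0,0,0,0.0014,0.0166,0],[-0.2,0,0,0,0.0028,0.0236,0],[-0.26,0,0,0,0.0045,0.0305,0],[-0.32,0,0,0,0.0067,0.0373,0],[-0.36,0,0,0,0.0083,0.0418,0],[-0.38,0,0,0,0.0092,0.044,0],[-0.38,0,0,0,0.0092,0.044,0]]'
python3 jl.py
```

```text
time: 59.7
eef_pos: [617.1, 157.0, 88.6]
ee_rot: [-3.141, 0.001, 0.077]
wrist_force: [1.1, -0.4, -1.8]
opening: 15.1
finger_force: 58.7
lip rel jar, cab axes 1.2 8.8 -3.5 [ 1.1 -0.4 -1.8]
```

```bash
python3 -m pendant '[[0,0,0,0,0,-0.005,0],[0,0,0,0,0,-0.02,0],[0,0,0,0,0,-0.04,0],[0,0,0,0,0,-0.06,0],[0,0,0,0,0,-0.075,0],[0,0,0,0,0,-0.08,0],[0,0,0,0,0,-0.08,0]]'
python3 balls.py
python3 - <<'E'
from h import *
print(to([475.6,-222.4,170],[np.pi,0,1.678]))
cv2.imwrite('pics/w16.png',cloud('wrist')[0])
E
```

```text
time: 60.58
eef_pos: [617.5, 156.1, 169.0]
ee_rot: [-3.142, -0.0, 0.076]
wrist_force: [-1.1, -0.6, -1.6]
opening: 15.4
finger_force: 58.7
scoop []
jar [(162, [416.0, 150.0]), (11, [443.0, 140.0]), (238, [484.0, 168.0]), (37, [419.0, 158.0]), (26, [399.0, 171.0]), (1100, [460.0, 193.0]), (129, [405.0, 193.0]), (12, [428.0, 186.0]), (17, [474.0, 217.0])]
[-7.0000e-04  6.0000e-04 -1.6023e+00 -1.6970e-01  3.6680e-01 -1.5000e-03]
```

View pics/w16.png

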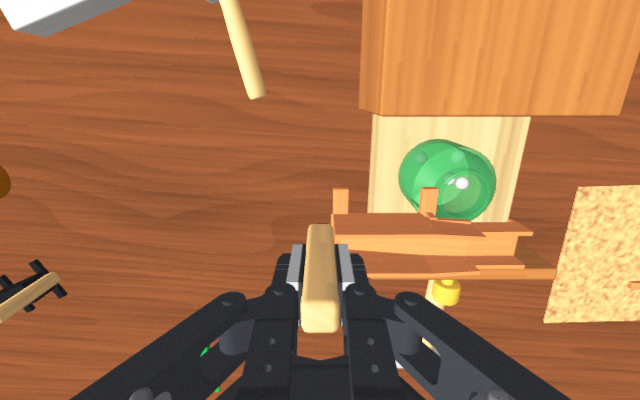

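The scoop's trough at (430,245) is empty. Balls show in the jar at (460,183), (430,150) and (455,155), and there are none on the drawer floor or bench. Next I'll place the third scoop.

```bash
python3 -m pendant '[[0,0,-0.06,-0.006,0.014,0,0],[0,0,-0.2,-0.021,0.046,0,0],[0,0,-0.34,-0.036,0.078,0,0],[0,0,-0.48,-0.051,0.11,0,0],[0,0,-0.62,-0.066,0.142,0,0],[0,0,-0.76,-0.081,0.174,0,0],[0,0,-0.9,-0.095,0.206,0,0],[0,0,-1.04,-0.11,0.238,0,0],[0,0,-1.18,-0.125,0.27,0,0],[0,0,-1.32,-0.14,0.302,0,0],[0,0,-1.46,-0.155,0.334,0,0],[0,0,-1.56,-0.165,0.357,0,0],[0,0,-1.602,-0.17,0.367,0,0],[0,0,-1.602,-0.17,0.367,0,0],[0,0,-1.602,-0.17,0.367,0,0]]'
python3 - <<'E'
from h import *
print(to([475.6,-222.4,12.4],[np.pi,0,1.678]))
E
```

```text
time: 62.55
eef_pos: [475.5, -221.9, 168.2]
ee_rot: [-3.141, -0.001, 1.677]
wrist_force: [-0.1, 1.3, -1.5]
opening: 15.5
finger_force: 58.7
[-0.0009 -0.0011 -0.0006 -0.0007  0.0002  0.1558]
```

```bash
python3 -m pendant '[[0,0,0,0,0,0.04,0],[0,0,0,0,0,0.08,0],[0,0,0,0,0,0.115,0],[0,0,0,0,0,0.14,0],[0,0,0,0,0,0.151,0],[0,0,0,0,0,0.155,0],[0,0,0,0,0,0.157,0],[0,0,0,0,0,0.158,0.015],[0,0,0,0,0,0.158,0.03],[0,0,0,0,0,0.158,0.06],[0,0,0,0,0,0.158,0.07],[0,0,0,0,0,0.158,0.07],[0,0,0,0,0,0.158,0.07],[0,0,0,0,0,0.13,0.07],[0,0,0,0,0,0.09,0.07],[0,0,0,0,0,0.03,0.07],[0,0,0,0,0,-0.03,0.07],[0,0,0,0,0,-0.06,0.07],[0,0,0,0,0,-0.06,0.02]]'
python3 look.py pics/w17.png 475.6 -222.4
python3 - <<'E'
from h import *
print('knob pre',to([490,19.5,150],[np.pi,0,.076]))
E
```

```text
time: 64.92
eef_pos: [477.2, -223.6, 231.4]
ee_rot: [3.137, 0.005, 1.678]
wrist_force: [0.0, 0.3, -0.4]
opening: 53.2
finger_force: 0.0
post 225 [ 475.3 -224.5] [15.5 16.6] 6.0 tool [ -1.6  -0.9 143.3]
knob pre [ 2.1000e-03 -1.0000e-04  1.6018e+00  2.3940e-01  3.9800e-02  7.9100e-02]
```

```bash
python3 -c "
from h import *
print(to([525.6,21.6,130],[np.pi,0,.076]))"
```

```text
[ 2.1000e-03 -1.0000e-04  1.6018e+00  2.3770e-01  7.5400e-02  9.9100e-02]
```

```bash
python3 -m pendant '[[0,0,0.18,0.026,0.008,0.01,0.07],[0,0,0.36,0.053,0.017,0.02,0.07],[0,0,0.54,0.08,0.025,0.03,0.07],[0,0,0.72,0.107,0.034,0.04,0.07],[0,0,0.9,0.134,0.042,0.05,0.07],[0,0,1.08,0.16,0.051,0.06,0.07],[0,0,1.26,0.187,0.059,0.07,0.07],[0,0,1.44,0.214,0.068,0.085,0.07],[0,0,1.602,0.238,0.0755,0.099,0.07],[0,0,1.602,0.238,0.0755,0.099,0.07],[0,0,1.602,0.238,0.0755,0.099,0.07],[0,0,1.602,0.238,0.0755,0.099,0.07]]'
python3 -c "
from h import *
print(to([525.6,21.6,33.4],[np.pi,0,.076]))"
```

```text
time: 66.47
eef_pos: [525.4, 21.2, 129.7]
ee_rot: [3.141, 0.0, 0.076]
wrist_force: [-0.5, 0.1, 0.6]
opening: 69.8
finger_force: 0.0
[ 0.0002  0.0001 -0.0003  0.0003 -0.0004  0.0963]
```

```bash
python3 -m pendant '[[0,0,0,0,0,0.03,0.07],[0,0,0,0,0,0.06,0.07],[0,0,0,0,0,0.085,0.07],[0,0,0,0,0,0.096,0.07],[0,0,0,0,0,0.096,0.07],[0,0,0,0,0,0.096,0.01],[0,0,0,0,0,0.096,0.01],[0,0,0,0,0,0.096,0.01],[0,0,0,0,0,0.096,0.01],[0,0,0,0,0,0.096,0.01],[0,0,0,0,0,0.096,0.01],[0,0,0,0,0,0.096,0.01],[0,0,0,0,0,0.096,0.01]]' 50
```

```text
time: 68.1
eef_pos: [526.1, 21.8, 34.7]
ee_rot: [3.141, -0.002, 0.076]
wrist_force: [-1.0, -1.7, 5.6]
opening: 24.8
finger_force: 48.8
```

```bash
python3 -m pendant '[[0,0,0,0.004,0,0,0.01],[0,0,0,0.012,0,0,0.01],[0,0,0,0.022,0,0,0.01],[0,0,0,0.032,0,0,0.01],[0,0,0,0.042,0,0,0.01],[0,0,0,0.052,0,0,0.01],[0,0,0,0.062,0,0,0.01],[0,0,0,0.072,0,0,0.01],[0,0,0,0.082,0,0,0.01],[0,0,0,0.092,0,0,0.01],[0,0,0,0.102,0,0,0.01],[0,0,0,0.11,0,0,0.01],[0,0,0,0.117,0,0,0.01],[0,0,0,0.122,0,0,0.01],[0,0,0,0.126,0,0,0.01],[0,0,0,0.129,0,0,0.01],[0,0,0,0.131,0,0,0.01],[0,0,0,0.132,0,0,0.01],[0,0,0,0.132,0,0,0.01]]'
```

```text
time: 70.47
eef_pos: [655.5, 31.6, 34.7]
ee_rot: [3.141, 0.003, 0.076]
wrist_force: [-3.9, -1.9, 8.1]
opening: 24.8
finger_force: 49.0
```

```bash
python3 -m pendant '[[0,0,0,0.002,0,0,0.01],[0,0,0,0.004,0,0,0.01],[0,0,0,0.004,0,0,0.01]]'; python3 -m pendant '[[0,0,0,-0.003,0,0,0.01],[0,0,0,-0.004,0,0,0.06],[0,0,0,-0.004,0,0,0.06],[0,0,0,-0.004,0,0,0.06],[0,0,0,-0.004,0,0,0.06],[0,0,0,-0.004,0,-0.03,0.07],[0,0,0,-0.004,0,-0.08,0.07],[0,0,0,-0.03,0,-0.14,0.07],[0,0,0,-0.08,0,-0.19,0.07],[0,0,0,-0.1,0,-0.2,0.07],[0,0,0,-0.1,0,-0.2,0.07],[0,0,0,-0.1,0,-0.2,0.07]]'
python3 - <<'E'
from h import *
f,P=cloud('wrist'); g,S=cloud('scene'); cv2.imwrite('pics/w18.png',np.vstack([cv2.resize(f,(480,300)),cv2.resize(g[130:310,90:378],(480,300))]))
hsv=cv2.cvtColor(f,cv2.COLOR_BGR2HSV)
c=np.array([np.cos(.076),np.sin(.076)]); X=(P[...,:2]-[695.5,35])@c; Y=(P[...,:2]-[695.5,35])@[-c[1],c[0]]
m=(P[...,2]>113)&(P[...,2]<119)&(abs(Y)<70)&(X<-2)&(X>-60); print('panel x',np.percentile(X[m],[2,50,98]).round(1))
m=(hsv[...,0]>22)&(hsv[...,0]<32)&(hsv[...,1]>150)&(P[...,2]>85)&(abs(Y)<15)&(X<-30); print('knob x',np.percentile(X[m],[2,98]).round(1))
E
```

```text
time: 70.85
eef_pos: [655.0, 31.6, 34.7]
ee_rot: [3.141, 0.012, 0.077]
wrist_force: [-12.2, -3.5, 13.2]
opening: 24.7
finger_force: 49.5
time: 72.35
eef_pos: [562.0, 24.8, 233.2]
ee_rot: [-3.142, -0.0, 0.076]
wrist_force: [0.7, 0.4, -0.0]
opening: 70.4
finger_force: 0.0
panel x [-12.   -6.9  -2.1]
knob x [-50.7 -31.3]
```

View pics/w18.png

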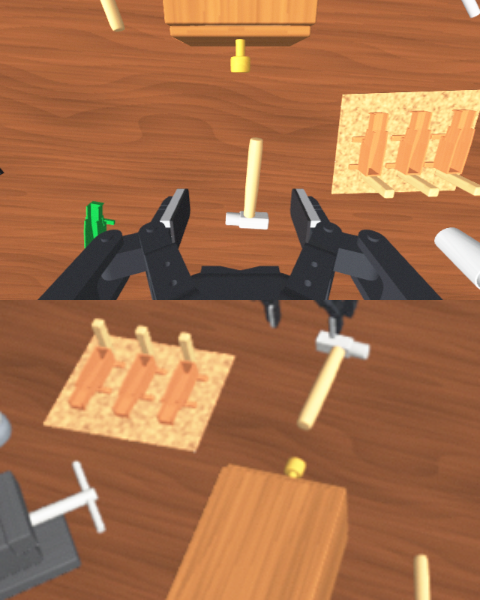

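Both halves agree: the drawer is shut, with the panel's outer face 12 mm in front of the cabinet and the knob at (240,62). The three scoops stand on the mat at (415,140) above and (140,380) below. The hammer is in place.

```bash
python3 -c "
from station import workorder; print(workorder.sign_off())"
```

```text
the job is handed in; nothing more can be done
None
```

The job is handed in at about 72 s with no verdict shown: as far as the cameras show, all balls are in the jar, the drawer is shut, the three scoops stand on the mat and the hammer is untouched; the finger ends measured about 36 mm behind the reported TCP, so my first two grabs missed the knob.

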